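# Shut and latch the craft-roll box

### The arm

A 6-joint arm with a two-finger parallel gripper is mounted at the origin on a cart in front of the work surface, level with it; the furniture and walls round the work are solid. World frame = base frame: x ahead of the robot, y to its left, z up, the work surface at z = 0. Lengths are in m, angles in rad, forces in N, time in s.
With the tool pointing down it reaches from about 0.275 to 0.85 m from the base axis. Payload 5.2 kg.
Tool frame: the origin (TCP) lies midway between the tips of the shut fingers; the grasp point (between the pads) lies 19 mm behind it; z points along the fingers, y is the line along which they close (so a half turn about z gives the same grasp; the last joint's range is limited). The gripper opens to 85 mm and grips with 20 to 120 N. Pads are 22 mm wide; open, the fingers measure 114 mm over their backs; the gripper's body (76 mm by 85 mm) begins 54 mm behind the grasp point. The pads swing forward as they close: fully open they stand 13 mm farther back than shut.
Start: joints at [0.92, 0.259, 1.535, -0, 1.348, -0.203], TCP at [0.238, 0.496, 0.231] pointing down, gripper open.
Joint ranges: [-3.14, 3.14], [-0.91, 2.08], [0.19, 2.58], [-1.22, 4.36], [0.22, 2.71], [-3.12, 3.12]. Speed limits (rad/s): [2.57, 2.57, 3.14, 3.14, 3.14, 3.14].

### API

Orientations are given as a rotation vector (axis times angle).
In Python, from cell import get_obs, read_camera, finish_job, find_in, trace, landmark_of gives the robot as it stands.
- The arm moves only by the tool send_rows, never from a script. Its argument "plan" is one flat list of numbers, 6 for each row, row after row: the shift along the tool's x, y, z normalised to -1 to 1, where 1 is 200 mm, then the turn, a rotation vector about the tool's x, y, z normalised to -1 to 1, where 1 is 0.5 rad. A call has 1 to 20 rows; each row shifts and turns the commanded pose from where the row before left it, along the tool's axes as they then stand; what a row does not reach is not made up. A row lasts 1/12 s, in which the tool goes at most 41.7 mm and 7.16 degrees, less where a joint would pass 70% of its speed; a pose out of reach is approached as far as the arm can. A call with a number of a shift or a turn outside -1 to 1 is refused whole. A call with a gripper value outside its range is refused whole. "hand" is the opening, from -1 (shut) to 1 (fully open), so that 0 is half open, set as the call begins (left out, the last holds). The fingers move at their own pace and stop on an object; "newtons" is the grip in N (left out, the last holds). Time passes only in rows, so rows that do not move let the fingers close. It gives the time, the measured TCP pose, the force, the opening and the grip force at its end, in the units of the state.
- get_obs(): the state, without advancing time (a new reading comes with each control period).
- read_camera(name): name is "scene" or "top" or "wrist"; returns a dict with "pixels" (400x640x3 uint8, red, green, blue), "fx", "fy", "cx", "cy" (pixels), "R" (3x3) and "t" (3): a world point X has camera coordinates R X + t. Camera axes: x right, y down, z forward; pixel columns grow to the right and rows downward; lengths in m; the calibration is good to about 2 mm. A picture is of the moment at which its call begins. There is no depth.
- finish_job(): hands the job in; it is judged then, once.
Trained networks look in the newest picture that a camera, given by its name, has taken for a name from the list of things; names that differ only in an ending like _2 or _b are one class to them, and where a whole thing is asked for, a point or a joint stands for the part that bears it (a point fixed in the world has none). Each returns a list of dicts, best first, with "confidence" (0 to 1); they miss things now and then, are a little off and sometimes report something else, mostly with a low value. They report only what shows in the picture. A call takes as long as a camera call.
- find_in(camera, target): "at" ([x, y, z] in m, in world coordinates, good to about 4 mm: the middle of the surface that is visible of it).
- trace(camera, target): "region" (400x640 bool, what is visible of it).
- landmark_of(camera, target): "at" ([x, y, z] in m, in world coordinates, good to about 4 mm: a listed point, or the origin of a listed thing).
The state is a dict: "time": time; "qpos": joint angles; "qvel": joint speeds; "effort": joint torques, N m; "ee_pos": TCP position; "tool_rot": TCP orientation; "ft_force": force on the tool from outside, world axes, zero at the start; "ft_torque": the same for the moment, N m; "opening": finger opening in m; "finger_force": force on a finger pad.
Only numpy, scipy, OpenCV 4.12 (cv2) and the standard library are available. Lean on these libraries where they do the work, as an engineer would, in place of code of your own. Each camera call takes 0.05 s, during which the arm holds its last target. There are 200 camera calls.

### The job

Close the storage box: slide its stiff blue lid fully shut, hook the wire bail of the toggle latch over both keeper hooks on the lid, then press the red lever down past centre until it stays down by itself and holds the lid tight. Leave the jars, tub and tape around it where they are.

Things in the scene. Friction and masses are not known exactly. Their poses are not given: they have to be found in the camera images.
- bin: White storage box with a toggle latch and a blue sliding lid, 170 x 390 mm, 55 mm to its deck, fixed to the table. Origin: centre of its underside. Its +y axis runs lengthwise in the direction in which the lid opens, z up. The latch is at its -y end: the lever's pivot axis is parallel to the box's x at y = -82 mm, z = 85 mm.
- lid_grip (a point): Centre of the blue upright grip bar on the lid: 70 mm along the box's x, 12 mm thick along the box's y, 34 mm tall (17 mm above and below this point). Starts 52 to 80 mm open. Shut, it lies at about y = +88 mm in the box's frame, up to 2 mm more or less from box to box.
- lid: Blue lid plate, 146 x 148 x 6 mm; origin under its centre, axes as the box. It moves only along the box's y and shuts toward -y. Sliding takes about 4 N, but at a snag 50 to 40 mm before shut it sticks until pushed with about 12 N, then runs free. It is shut when it meets a hidden buffer: find that by force (25 N is safe).
- keeper: Steel keeper on the lid: two upright hooks 30 mm tall, 10 mm wide, at x = +-30 mm. Origin: on the lid's top (62 mm over the table), midway between, at the y of the hooks' bearing faces, which look to +y. Lips overhang 5 mm to +y, 24.5 to 30 mm up; ledges 15.5 mm high run 20 mm to +y to carry the bar. Axes as the box. It is sprung: gives 1 mm to -y per 8 N, 12 mm at most.
- bail: Wire bail (U-shaped loop of 6 mm wire, legs at x = +-42 mm) hinged on the lever. Origin: its hinge, a pin through the lever 22 mm from the lever's pivot along the handle. +y runs from the hinge to the cross bar, 103.8 mm away; x as the box's. It swings freely and at the start leans back over the lever, away from the lid.
- bail_bar (a point): Centre of the bail's cross bar (6 mm thick, 84 mm long along x). Hooked, it rests on the ledges against the +y faces of both hooks, under the lips.
- bail_knob (a point): Centre of the bail's red roller knob, 20 mm in diameter and 18 mm long along the box's x, on a 7 mm stem bent up from the cross bar: 24 mm beyond the bar along the bail's y and 16 mm above it along the bail's z. It swivels about x, so pinched by its two flat ends it lets the bail swing over.
- lever (a joint): Latch lever, rad: 0 = pressed fully down (handle to the box's -y, 8 degrees below level), grows as it rises toward the lid, 1.71 = upright, limit 2.2. Starts at 0.95 to 1.3, stays where left. For the bar to clear the lips it must stand at 1.45 or more. With the bar hooked, closing takes about 4 to 8 N near the handle's end from 0.9 to 0.5; dead centre is at about 0.18, then it snaps down.
- lever_end (a point): Free end of the lever's handle, 75 mm from its pivot. The handle is 46 mm wide along x with a red pad 9 mm thick.
- spice: Bystander: glass spice jar with a green lid, 46 x 106 mm; origin under its centre.
- honey: Bystander: honey jar with a grey lid, 71 x 110 mm; origin under its centre.
- tub: Bystander: white tub, 107 x 80 mm; origin under its centre.
- tape: Bystander: roll of brown packing tape, 94 x 48 mm, lying flat; origin under its centre.

How it is judged:
By the outcome, as a careful person would: the job done as asked, in the order asked, and still so for the second after the job is handed in, with the robot touching nothing.
It also fails if it takes over 69 s, if anything falls off the work surface, if the arm or the gripper's body presses on something with over 40 N, if the wrist force passes 120 N, or if a joint passes its speed limit or range.

## Working session

There is one attempt and no reset: what is moved stays moved. The work goes in short steps, Python scripts to look and compute and a tool call to move; the robot and the scene stay as the last step left them, time stands still between calls to the robot, and variables do not carry over. Pictures are saved under pics/ and viewed, at most 10 in all, crops included, and the job is handed in when it is done.

Besides the shell and the picture viewer there is one more tool, called as a command line: name --argument value ..., lists and objects as JSON in quotes. send_rows: Moves the arm, as the interface text tells. Scaled input: -1 to 1 covers 200 mm each way for a shift and 0.5 rad each way for a turn. Its arguments: {"type":"object","properties":{"plan":{"type":"array"},"hand":{"type":"number"},"newtons":{"type":"number"}},"required":["plan"]}

```bash
mkdir -p pics; ls; cat > h.py <<'E'
import numpy as np, cv2
from scipy.spatial.transform import Rotation as Rot
from cell import *
def save(cam,fn):
    c=read_camera(cam); cv2.imwrite('pics/'+fn,c['pixels'][:,:,::-1]); return c
def lm(cam,names):
    for n in names:
        r=landmark_of(cam,n)
        print(cam,n,[(np.round(d['at'],4).tolist(),round(d['confidence'],2)) for d in r[:2]])
E
python3 - <<'E'
from h import *
o=get_obs(); print(o['time'],o['ee_pos'],o['tool_rot'],o['opening'],o['ft_force'])
c=[save(k,k+'0.png') for k in('scene','top')]
a=np.hstack([x['pixels'] for x in c]); 
for k in('scene','top'): lm(k,['bin','lid_grip','lid','keeper','bail','bail_bar','bail_knob','lever_end','spice','honey','tub','tape'])
print(get_obs()['time'])
E
```

```text
pics
0.0 [0.23777225 0.49534329 0.23046742] [-6.97381386e-01 -3.06240840e+00  2.68147036e-03] 0.08582846028457161 [ 0.02235164 -0.6976657   0.49946475]
scene bin [([0.5602, -0.0061, -0.0], 0.66)]
scene lid_grip [([0.5602, 0.1299, 0.0796], 0.69), ([0.5576, 0.0441, 0.0645], 0.6)]
scene lid [([0.5648, 0.0764, 0.0592], 0.88)]
scene keeper [([0.5529, -0.1434, 0.1402], 0.59), ([0.5617, 0.0407, 0.0637], 0.58)]
scene bail [([0.5576, -0.1069, 0.1016], 0.53)]
scene bail_bar [([0.5585, -0.2016, 0.1314], 0.77)]
scene bail_knob [([0.5527, -0.2338, 0.1199], 0.62)]
scene lever_end [([0.5518, -0.1458, 0.1397], 0.53), ([0.5607, -0.1068, 0.101], 0.21)]
scene spice [([0.759, -0.0888, -0.0027], 0.64)]
scene honey [([0.7761, 0.1257, 0.0006], 0.67)]
scene tub [([0.4564, 0.4302, 0.003], 0.6)]
scene tape [([0.3746, -0.3093, 0.002], 0.93)]
top bin [([0.5522, -0.0136, 0.0027], 0.8)]
top lid_grip [([0.5663, 0.1318, 0.0798], 0.75), ([0.556, -0.2077, 0.1356], 0.4)]
top lid [([0.5639, 0.0757, 0.0551], 0.71)]
top keeper [([0.559, 0.0505, 0.0557], 0.7)]
top bail [([0.5588, -0.1085, 0.0999], 0.7)]
top bail_bar [([0.5558, -0.2064, 0.1347], 0.59), ([0.5566, -0.2364, 0.1322], 0.52)]
top bail_knob [([0.5516, -0.2354, 0.1285], 0.54)]
top lever_end [([0.5575, -0.1414, 0.1389], 0.9), ([0.5653, 0.1311, 0.084], 0.51)]
top spice [([0.7585, -0.0833, -0.0025], 0.48)]
top honey [([0.7793, 0.1229, 0.0027], 0.97)]
top tub [([0.4561, 0.4258, 0.0007], 0.66)]
top tape [([0.3686, -0.3102, -0.0028], 0.54)]
1.3
```

View pics/scene0.png

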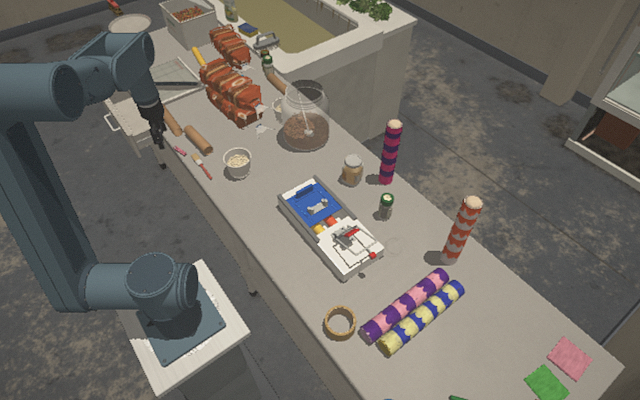

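View pics/top0.png

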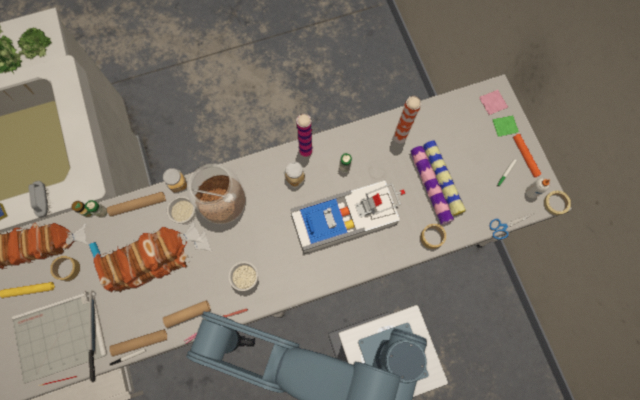

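The scene view shows the box at about (330, 225), with the blue lid open toward +y, the lever and bail at the -y end, and the red knob at (373, 255). The top view agrees: lid (325, 222), lever (375, 200), knob (402, 192). The box is nearly aligned with the world axes, and nothing stands close to the route.

```bash
cat >> h.py <<'E'
def rows(p,yaw,n,turn_n=None):
    """rows to reach TCP p, tool down with tool y at heading yaw (world)"""
    o=get_obs(); T=Rot.from_rotvec(o['tool_rot']); P=np.array(o['ee_pos'])
    y=np.array([np.cos(yaw),np.sin(yaw),0]); z=np.array([0,0,-1.]); x=np.cross(y,z)
    G=Rot.from_matrix(np.c_[x,y,z]); rv=(T.inv()*G).as_rotvec(); d=(np.array(p)-P)/n
    t=turn_n or n; cur=T
    for i in range(n):
        w=rv/t if i<t else rv*0
        print(np.round(np.r_[cur.inv().apply(d)/.2,w/.5],3).tolist())
        cur=cur*Rot.from_rotvec(w)
E
python3 - <<'E'
from h import *
rows([.56,.2,.25],-0.03,12)
E
```

```text
[-0.174, -0.053, -0.008, 0.0, 0.0, 0.192]
[-0.179, -0.036, -0.008, 0.0, 0.0, 0.192]
[-0.181, -0.019, -0.008, 0.0, 0.0, 0.192]
[-0.182, -0.001, -0.008, 0.0, 0.0, 0.192]
[-0.181, 0.016, -0.008, 0.0, 0.0, 0.192]
[-0.179, 0.034, -0.008, 0.0, 0.0, 0.192]
[-0.175, 0.051, -0.008, 0.0, 0.0, 0.192]
[-0.169, 0.067, -0.008, 0.0, 0.0, 0.192]
[-0.162, 0.083, -0.008, 0.0, 0.0, 0.192]
[-0.153, 0.098, -0.008, 0.0, 0.0, 0.192]
[-0.143, 0.112, -0.008, 0.0, 0.0, 0.192]
[-0.132, 0.126, -0.008, 0.0, 0.0, 0.192]
```

send_rows --plan '[-0.174,-0.053,-0.008,0,0,0.192,-0.179,-0.036,-0.008,0,0,0.192,-0.181,-0.019,-0.008,0,0,0.192,-0.182,-0.001,-0.008,0,0,0.192,-0.181,0.016,-0.008,0,0,0.192,-0.179,0.034,-0.008,0,0,0.192,-0.175,0.051,-0.008,0,0,0.192,-0.169,0.067,-0.008,0,0,0.192,-0.162,0.083,-0.008,0,0,0.192,-0.153,0.098,-0.008,0,0,0.192,-0.143,0.112,-0.008,0,0,0.192,-0.132,0.126,-0.008,0,0,0.192,0,0,0,0,0,0,0,0,0,0,0,0]' --hand -1

```text
time: 2.47
ee_pos: [0.5613, 0.1988, 0.25]
tool_rot: [-2.256, -2.185, 0.001]
ft_force: [-0.0, 0.1, -0.9]
opening: -0.0001
finger_force: 0.0
```

```bash
python3 - <<'E'
from h import *
o=get_obs(); print(o['time'],o['ee_pos'],o['tool_rot'],o['opening'],o['ft_force'],o['qpos'])
save('wrist','w1.png')
N=['bin','lid_grip','lid','keeper','bail','bail_bar','bail_knob','lever_end']
for k in('wrist','top','scene'): lm(k,N)
print(get_obs()['time'])
E
```

```text
2.4667 [0.56127301 0.19880972 0.24997244] [-2.25629938e+00 -2.18545859e+00  7.16651974e-04] -9.090036788744783e-05 [-0.04189847  0.07845643 -0.8937168 ] [1.53215584e-01 3.29891533e-01 1.39076336e+00 6.00711941e-05
 1.42153898e+00 1.85101564e-01]
wrist bin []
wrist lid_grip [([0.5598, 0.1299, 0.0819], 0.79)]
wrist lid [([0.7787, 0.122, -0.0054], 0.49)]
wrist keeper []
wrist bail []
wrist bail_bar []
wrist bail_knob []
wrist lever_end []
top bin [([0.5522, -0.0136, 0.0027], 0.8)]
top lid_grip [([0.5663, 0.1318, 0.0798], 0.75), ([0.556, -0.2077, 0.1356], 0.4)]
top lid [([0.5639, 0.0757, 0.0551], 0.71)]
top keeper [([0.559, 0.0505, 0.0557], 0.7)]
top bail [([0.5588, -0.1085, 0.0999], 0.7)]
top bail_bar [([0.5558, -0.2064, 0.1347], 0.59), ([0.5566, -0.2364, 0.1322], 0.52)]
top bail_knob [([0.5516, -0.2354, 0.1285], 0.54)]
top lever_end [([0.5575, -0.1414, 0.1389], 0.9), ([0.5653, 0.1311, 0.084], 0.51)]
scene bin [([0.5602, -0.0061, -0.0], 0.66)]
scene lid_grip [([0.5602, 0.1299, 0.0796], 0.69), ([0.5576, 0.0441, 0.0645], 0.6)]
scene lid [([0.5648, 0.0764, 0.0592], 0.88)]
scene keeper [([0.5529, -0.1434, 0.1402], 0.59), ([0.5617, 0.0407, 0.0637], 0.58)]
scene bail [([0.5576, -0.1069, 0.1016], 0.53)]
scene bail_bar [([0.5585, -0.2016, 0.1314], 0.77)]
scene bail_knob [([0.5527, -0.2338, 0.1199], 0.62)]
scene lever_end [([0.5518, -0.1458, 0.1397], 0.53), ([0.5607, -0.1068, 0.101], 0.21)]
3.7167
```

View pics/w1.png

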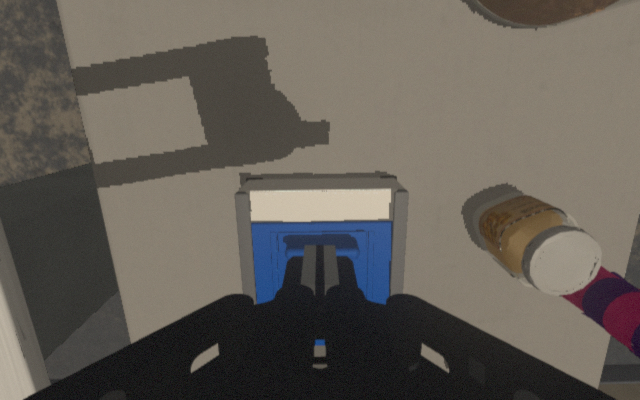

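The wrist view shows the box square to the tool: box edges at columns 240 and 405, and the grip bar at about (320, 243), under the shut fingers. Next I go down behind the bar.

send_rows --plan '[-0.085,0.005,0.145,0,0,0,-0.085,0,0.145,0,0,0,0,0,0.145,0,0,0,0,0,0.145,0,0,0,0,0,0.145,0,0,0,0,0,0.145,0,0,0,0,0,0,0,0,0,-0.03,0,0,0,0,0,-0.03,0,0,0,0,0,-0.025,0,0,0,0,0,-0.025,0,0,0,0,0,-0.025,0,0,0,0,0,-0.025,0,0,0,0,0]'

```text
time: 4.8
ee_pos: [0.561, 0.1367, 0.0789]
tool_rot: [2.254, 2.188, 0.012]
ft_force: [1.9, 11.4, 4.0]
opening: -0.0001
finger_force: 5.3
```

send_rows --plan '[-0.025,0,0,0,0,0,-0.025,0,0,0,0,0,-0.025,0,0,0,0,0,-0.025,0,0,0,0,0]'

```text
time: 5.13
ee_pos: [0.5602, 0.1145, 0.0783]
tool_rot: [2.252, 2.187, 0.006]
ft_force: [2.7, 4.1, 2.6]
opening: -0.0
finger_force: 2.3
```

send_rows --plan '[-0.02,0,0,0,0,0,-0.02,0,0,0,0,0,-0.015,0,0,0,0,0]'

```text
time: 5.38
ee_pos: [0.5585, 0.103, 0.0769]
tool_rot: [2.253, 2.188, 0.001]
ft_force: [1.0, 4.5, 2.6]
opening: 0.0003
finger_force: 2.1
```

send_rows --plan '[-0.015,0,0,0,0,0,-0.01,0,0,0,0,0]'

```text
time: 5.55
ee_pos: [0.558, 0.0981, 0.0765]
tool_rot: [-2.254, -2.189, 0.0]
ft_force: [1.8, 4.0, 3.0]
opening: -0.0001
finger_force: 2.1
```

send_rows --plan '[-0.01,0,0,0,0,0]'

```text
time: 5.63
ee_pos: [0.558, 0.0963, 0.0764]
tool_rot: [-2.253, -2.189, 0.0]
ft_force: [2.4, 4.3, 3.3]
opening: -0.0002
finger_force: 2.1
```

send_rows --plan '[-0.01,0,0,0,0,0,-0.01,0,0,0,0,0]'

```text
time: 5.8
ee_pos: [0.5579, 0.0927, 0.0764]
tool_rot: [-2.253, -2.188, -0.001]
ft_force: [3.2, 16.0, 5.0]
opening: -0.0003
finger_force: 7.8
```

send_rows --plan '[-0.01,0,0,0,0,0]'

```text
time: 5.88
ee_pos: [0.5579, 0.0927, 0.0765]
tool_rot: [-2.253, -2.186, -0.005]
ft_force: [3.4, 19.9, 3.9]
opening: 0.0001
finger_force: 10.0
```

send_rows --plan '[-0.01,0,0,0,0,0]'

```text
time: 5.97
ee_pos: [0.5579, 0.0926, 0.0766]
tool_rot: [-2.252, -2.184, -0.009]
ft_force: [3.7, 27.9, 2.8]
opening: -0.0002
finger_force: 13.7
```

The force rose to 28 N with no further motion, so the lid is shut. Next I lift off and go over the latch.

send_rows --plan '[0.05,0,-0.02,0,0,0,0,0,-0.15,0,0,0,0,0,-0.2,0,0,0,0,0,-0.2,0,0,0,0,0,-0.2,0,0,0,0,0,-0.2,0,0,0,-0.1,0,0,0,0,0,-0.2,0,0,0,0,0,-0.2,0,0,0,0,0,-0.2,0,0,0,0,0,-0.2,0,0,0,0,0,-0.2,0,0,0,0,0,-0.2,0,0,0,0,0,-0.2,0,0,0,0,0,-0.2,0,0,0,0,0,-0.15,0,0,0,0,0,-0.1,0,0,0,0,0,0,0,0,0,0,0]' --hand 0

```text
time: 7.47
ee_pos: [0.5445, -0.2963, 0.2686]
tool_rot: [-2.257, -2.181, 0.006]
ft_force: [-0.5, -0.7, -0.0]
opening: 0.0428
finger_force: 0.0
```

```bash
python3 - <<'E'
from h import *
o=get_obs(); print(o['time'],o['ee_pos'],o['tool_rot'],o['opening'],o['ft_force'],o['qpos'])
save('wrist','w2.png');read_camera('scene');read_camera('top')
N=['lid_grip','keeper','bail','bail_bar','bail_knob','lever_end']
for k in('wrist','top','scene'): lm(k,N)
print(get_obs()['time'])
E
```

```text
7.4667 [ 0.5445389  -0.29629121  0.26859827] [-2.25720552 -2.18135795  0.00598431] 0.042804227945902114 [-0.52512762 -0.7213667  -0.04293973] [-0.67600247  0.36812188  1.29092601 -0.00346822  1.48559599 -0.64152876]
wrist lid_grip []
wrist keeper []
wrist bail []
wrist bail_bar [([0.5506, -0.2089, 0.1337], 0.91)]
wrist bail_knob [([0.5546, -0.2332, 0.1275], 0.74)]
wrist lever_end []
top lid_grip [([0.5621, 0.0741, 0.0791], 0.84)]
top keeper [([0.5589, -0.0063, 0.057], 0.57)]
top bail [([0.5584, -0.1091, 0.1013], 0.73), ([0.5638, 0.0729, 0.0787], 0.54)]
top bail_bar [([0.7782, 0.1241, 0.0031], 0.48), ([0.5563, -0.2068, 0.1334], 0.43)]
top bail_knob [([0.5563, -0.2339, 0.1305], 0.44)]
top lever_end [([0.5573, -0.141, 0.139], 0.61)]
scene lid_grip [([0.5594, 0.076, 0.081], 0.89)]
scene keeper [([0.5579, -0.0135, 0.0631], 0.47)]
scene bail [([0.5588, -0.2049, 0.1336], 0.72), ([0.5577, -0.108, 0.101], 0.55)]
scene bail_bar [([0.555, -0.2061, 0.1329], 0.72)]
scene bail_knob [([0.5534, -0.2353, 0.1244], 0.77)]
scene lever_end [([0.5513, -0.1446, 0.1418], 0.71), ([0.5627, 0.0237, 0.0575], 0.39)]
8.5167
```

View pics/w2.png

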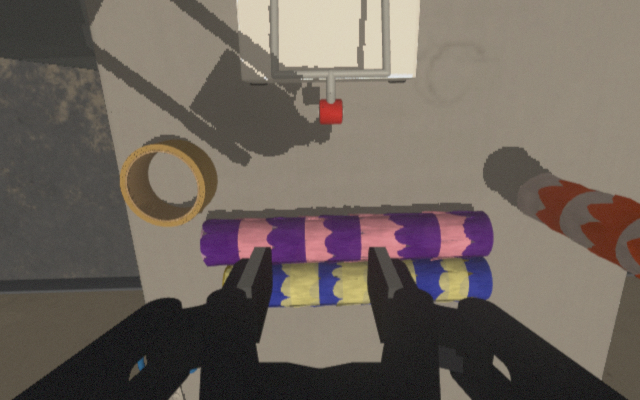

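The wrist view shows the knob at (331, 111), the bar at row 75 and the legs at columns 273 and 386. All agree with the networks: knob at about (0.554, -0.234, 0.127). Next I grasp it.

send_rows --plan '[0.1,0.037,0,0,0,-0.03,0.1,0,0,0,0,0,0.113,0,0,0,0,0,0,0,0.163,0,0,0,0,0,0.15,0,0,0,0,0,0.15,0,0,0,0,0,0.15,0,0,0,0,0,0.1,0,0,0,0,0,0.1,0,0,0,0,0,0,0,0,0,0,0,0,0,0,0]'

```text
time: 9.43
ee_pos: [0.5548, -0.2286, 0.1071]
tool_rot: [-2.235, -2.204, 0.001]
ft_force: [-0.3, -0.1, 0.2]
opening: 0.0428
finger_force: 0.0
```

```bash
python3 - <<'E'
from h import *
save('wrist','w3.png');read_camera('scene')
for k in('wrist','scene'): lm(k,['bail_bar','bail_knob'])
E
```

```text
wrist bail_bar [([0.5517, -0.21, 0.1343], 0.66)]
wrist bail_knob [([0.5539, -0.2326, 0.1269], 0.7)]
scene bail_bar [([0.5567, -0.2061, 0.1362], 0.43)]
scene bail_knob [([0.5518, -0.2359, 0.1202], 0.49)]
```

View pics/w3.png

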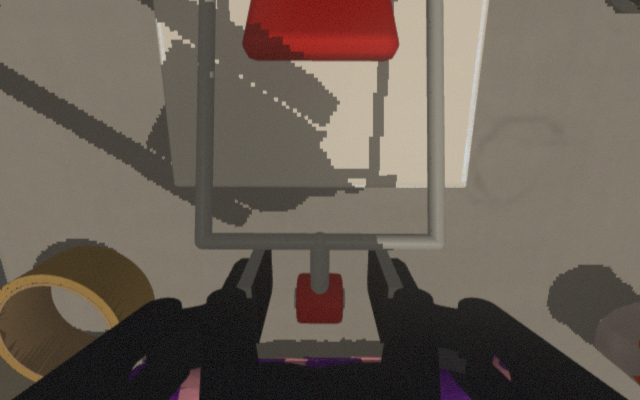

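The knob sits at (320, 298), centred between the pads, but the tool is about 5 mm too far toward the bar. I shift back and close.

send_rows --plan '[-0.025,0,0,0,0,0,0,0,0,0,0,0]'

```text
time: 9.9
ee_pos: [0.5556, -0.235, 0.1086]
tool_rot: [2.236, 2.205, -0.0]
ft_force: [-0.5, 0.4, 0.2]
opening: 0.0425
finger_force: 0.0
```

send_rows --plan '[0,0,0,0,0,0,0,0,0,0,0,0,0,0,0,0,0,0,0,0,0,0,0,0,0,0,0,0,0,0]' --hand -1 --newtons 60

```text
time: 10.32
ee_pos: [0.555, -0.2342, 0.1078]
tool_rot: [-2.237, -2.206, 0.001]
ft_force: [-2.0, -0.7, 0.7]
opening: 0.0168
finger_force: 61.7
```

```bash
python3 - <<'E'
from h import *
H0=np.array([-.108,.101]);Hf=np.array([-.097,.1062]);P0=np.array([-.2342,.127]);R=.1288
a0=np.degrees(np.arctan2(*(P0-H0)[::-1]));n=36
pts=[P0]
for a in np.linspace(a0,6,n+1)[1:]:
    s=np.clip((75-a)/60,0,1); H=H0+s*(Hf-H0)
    pts.append(H+R*np.array([np.cos(np.radians(a)),np.sin(np.radians(a))]))
d=np.diff(pts,axis=0)/.2
for i in range(0,n,18): print(', '.join('%.3f, 0, %.3f, 0, 0, 0'%(u,-v) for u,v in d[i:i+18]));print(pts[i+18])
E
```

```text
0.012, 0, -0.049, 0, 0, 0, 0.016, 0, -0.048, 0, 0, 0, 0.020, 0, -0.047, 0, 0, 0, 0.023, 0, -0.045, 0, 0, 0, 0.027, 0, -0.043, 0, 0, 0, 0.030, 0, -0.041, 0, 0, 0, 0.033, 0, -0.038, 0, 0, 0, 0.036, 0, -0.036, 0, 0, 0, 0.039, 0, -0.033, 0, 0, 0, 0.041, 0, -0.029, 0, 0, 0, 0.043, 0, -0.026, 0, 0, 0, 0.045, 0, -0.023, 0, 0, 0, 0.047, 0, -0.019, 0, 0, 0, 0.048, 0, -0.015, 0, 0, 0, 0.049, 0, -0.011, 0, 0, 0, 0.050, 0, -0.007, 0, 0, 0, 0.051, 0, -0.003, 0, 0, 0, 0.051, 0, 0.001, 0, 0, 0
[-0.10166176  0.22964395]
0.050, 0, 0.004, 0, 0, 0, 0.050, 0, 0.008, 0, 0, 0, 0.050, 0, 0.012, 0, 0, 0, 0.052, 0, 0.014, 0, 0, 0, 0.051, 0, 0.018, 0, 0, 0, 0.049, 0, 0.022, 0, 0, 0, 0.047, 0, 0.025, 0, 0, 0, 0.045, 0, 0.028, 0, 0, 0, 0.042, 0, 0.031, 0, 0, 0, 0.040, 0, 0.034, 0, 0, 0, 0.037, 0, 0.037, 0, 0, 0, 0.033, 0, 0.039, 0, 0, 0, 0.030, 0, 0.042, 0, 0, 0, 0.027, 0, 0.043, 0, 0, 0, 0.023, 0, 0.045, 0, 0, 0, 0.019, 0, 0.046, 0, 0, 0, 0.011, 0, 0.049, 0, 0, 0, 0.007, 0, 0.050, 0, 0, 0
[0.03109442 0.11966327]
```

send_rows --plan '[0.012,0,-0.049,0,0,0,0.016,0,-0.048,0,0,0,0.02,0,-0.047,0,0,0,0.023,0,-0.045,0,0,0,0.027,0,-0.043,0,0,0,0.03,0,-0.041,0,0,0,0.033,0,-0.038,0,0,0,0.036,0,-0.036,0,0,0,0.039,0,-0.033,0,0,0,0.041,0,-0.029,0,0,0,0.043,0,-0.026,0,0,0,0.045,0,-0.023,0,0,0,0.047,0,-0.019,0,0,0,0.048,0,-0.015,0,0,0,0.049,0,-0.011,0,0,0,0.05,0,-0.007,0,0,0,0.051,0,-0.003,0,0,0,0.051,0,0.001,0,0,0]'

```text
time: 11.82
ee_pos: [0.5573, -0.0998, 0.2116]
tool_rot: [2.236, 2.206, 0.003]
ft_force: [-2.1, -0.1, 4.3]
opening: 0.0167
finger_force: 62.1
```

```bash
python3 - <<'E'
from h import *
o=get_obs(); print(o['ee_pos'],o['ft_force'],o['opening'])
read_camera('top');read_camera('scene')
for k in('top','scene'): lm(k,['bail','bail_bar','bail_knob','lever_end'])
E
```

```text
[ 0.55734622 -0.09978748  0.21161677] [-2.10916453 -0.05845269  4.32416218] 0.016731457658130965
top bail []
top bail_bar [([0.7596, -0.0823, -0.0047], 0.21), ([0.7771, 0.1221, 0.0027], 0.15)]
top bail_knob []
top lever_end []
scene bail [([0.5579, -0.1068, 0.1013], 0.43)]
scene bail_bar [([0.5608, 0.0747, 0.0772], 0.61), ([0.5587, -0.0832, 0.2008], 0.54)]
scene bail_knob [([0.561, -0.0119, 0.0639], 0.52), ([0.5572, -0.0968, 0.2271], 0.47)]
scene lever_end [([0.5518, -0.1462, 0.1424], 0.86), ([0.5556, -0.0975, 0.2269], 0.34)]
```

send_rows --plan '[0.05,0,0.004,0,0,0,0.05,0,0.008,0,0,0,0.05,0,0.012,0,0,0,0.052,0,0.014,0,0,0,0.051,0,0.018,0,0,0,0.049,0,0.022,0,0,0,0.047,0,0.025,0,0,0,0.045,0,0.028,0,0,0,0.042,0,0.031,0,0,0,0.04,0,0.034,0,0,0,0.037,0,0.037,0,0,0,0.033,0,0.039,0,0,0,0.03,0,0.042,0,0,0]'

```text
time: 13.4
ee_pos: [0.5589, 0.0139, 0.147]
tool_rot: [2.236, 2.205, 0.0]
ft_force: [0.9, -3.9, -2.4]
opening: 0.0167
finger_force: 61.3
```

```bash
python3 - <<'E'
from h import *
o=get_obs(); print(o['ee_pos'],o['ft_force'],o['opening'])
c=save('scene','s4.png');save('wrist','w4.png')
cv2.imwrite('pics/s4c.png',cv2.resize(c['pixels'][150:300,250:420,::-1],None,fx=4,fy=4,interpolation=cv2.INTER_CUBIC)[:600])
for k in('scene','wrist'): lm(k,['bail','keeper','bail_bar','bail_knob','lever_end'])
E
```

```text
[0.55891623 0.0138693  0.14695359] [ 0.94140407 -3.88801126 -2.37890689] 0.016661907074236492
scene bail [([0.5608, -0.0974, 0.1046], 0.62)]
scene keeper [([0.7577, -0.0866, 0.0004], 0.54), ([0.559, -0.0151, 0.0623], 0.52)]
scene bail_bar [([0.5602, -0.0008, 0.1419], 0.74)]
scene bail_knob [([0.7581, -0.0874, -0.0029], 0.72), ([0.5591, 0.0145, 0.1628], 0.66)]
scene lever_end [([0.5543, -0.1184, 0.1558], 0.74)]
wrist bail []
wrist keeper [([0.5564, -0.0075, 0.0644], 0.59)]
wrist bail_bar []
wrist bail_knob [([0.5585, 0.0185, 0.1628], 0.88)]
wrist lever_end []
```

View pics/s4c.png

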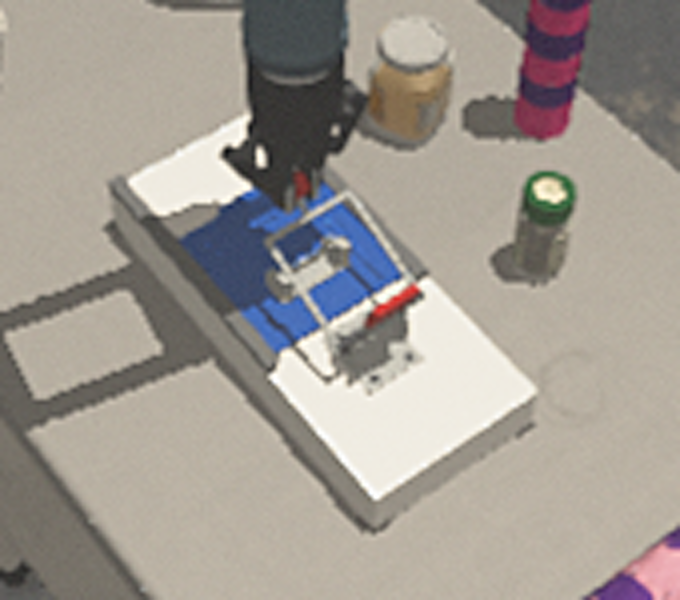

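The scene crop shows the bail over the keeper, with the bar still above the hooks and the lever at about 70°, following the pull. The remaining arc pulls it upright.

send_rows --plan '[0.03,0,0.043,0,0,0,0.026,0,0.045,0,0,0,0.02,0,0.045,0,0,0,0.014,0,0.046,0,0,0,0.01,0,0.046,0,0,0,0,0,0,0,0,0]'

```text
time: 14.5
ee_pos: [0.5589, 0.034, 0.1002]
tool_rot: [-2.236, -2.206, 0.001]
ft_force: [3.1, -2.5, 0.8]
opening: 0.0168
finger_force: 61.6
```

```bash
python3 - <<'E'
from h import *
o=get_obs(); print(o['ee_pos'],o['ft_force'],o['opening'])
c=save('scene','s5.png');save('wrist','w5.png');save('top','t5.png')
for k in('scene','wrist','top'): lm(k,['bail','keeper','bail_bar','bail_knob','lever_end'])
E
```

```text
[0.55891097 0.03401966 0.1002117 ] [ 3.09374369 -2.53781204  0.75550614] 0.016773777983072835
scene bail [([0.557, -0.0915, 0.1035], 0.43)]
scene keeper [([0.5574, -0.0125, 0.063], 0.59), ([0.5612, 0.0779, 0.0791], 0.3)]
scene bail_bar [([0.5613, 0.0127, 0.1048], 0.72), ([0.5554, -0.0993, 0.1593], 0.64)]
scene bail_knob [([0.5577, 0.0337, 0.1141], 0.55)]
scene lever_end [([0.5544, -0.1001, 0.1584], 0.86)]
wrist bail [([0.5601, -0.0121, 0.0002], 0.4)]
wrist keeper []
wrist bail_bar [([0.5583, 0.0051, 0.1046], 0.69)]
wrist bail_knob [([0.561, 0.0344, 0.1207], 0.91)]
wrist lever_end []
top bail []
top keeper [([0.5608, -0.0045, 0.0583], 0.45)]
top bail_bar []
top bail_knob []
top lever_end [([0.5596, -0.0976, 0.1581], 0.62)]
```

send_rows --plan '[0,0,0.03,0,0,0,0,0,0.03,0,0,0,0,0,0.03,0,0,0,-0.004,0,0.03,0,0,0,-0.004,0,0.025,0,0,0,0,0,0,0,0,0]'

```text
time: 15.9
ee_pos: [0.559, 0.0324, 0.0721]
tool_rot: [-2.236, -2.205, -0.001]
ft_force: [3.8, 3.4, 0.2]
opening: 0.0169
finger_force: 61.5
```

```bash
python3 - <<'E'
from h import *
o=get_obs(); print(o['ee_pos'],o['ft_force'],o['opening'])
c=save('scene','s6.png');save('wrist','w6.png');save('top','t6.png')
cv2.imwrite('pics/s6c.png',cv2.resize(c['pixels'][190:260,290:375,::-1],None,fx=8,fy=8,interpolation=cv2.INTER_CUBIC))
for k in('scene','wrist','top'): lm(k,['bail','keeper','bail_bar','bail_knob','lever_end'])
E
```

```text
[0.55899809 0.03237181 0.07213453] [3.81476101 3.43491823 0.20022014] 0.016932901223674583
scene bail [([0.562, -0.0929, 0.1035], 0.57)]
scene keeper [([0.5576, -0.0139, 0.0607], 0.61), ([0.777, 0.1251, -0.001], 0.45)]
scene bail_bar [([0.5622, 0.0075, 0.0787], 0.57)]
scene bail_knob [([0.5569, 0.0334, 0.087], 0.41)]
scene lever_end [([0.555, -0.1005, 0.1631], 0.51)]
wrist bail [([0.558, 0.0031, 0.0807], 0.66)]
wrist keeper [([0.5552, -0.0052, 0.0626], 0.93)]
wrist bail_bar [([0.5574, 0.0013, 0.0801], 0.58)]
wrist bail_knob [([0.5595, 0.0371, 0.0888], 0.55)]
wrist lever_end []
top bail [([0.7785, 0.1196, 0.0005], 0.7)]
top keeper []
top bail_bar []
top bail_knob []
top lever_end [([0.5563, -0.0994, 0.1565], 0.46)]
```

View pics/s6c.png

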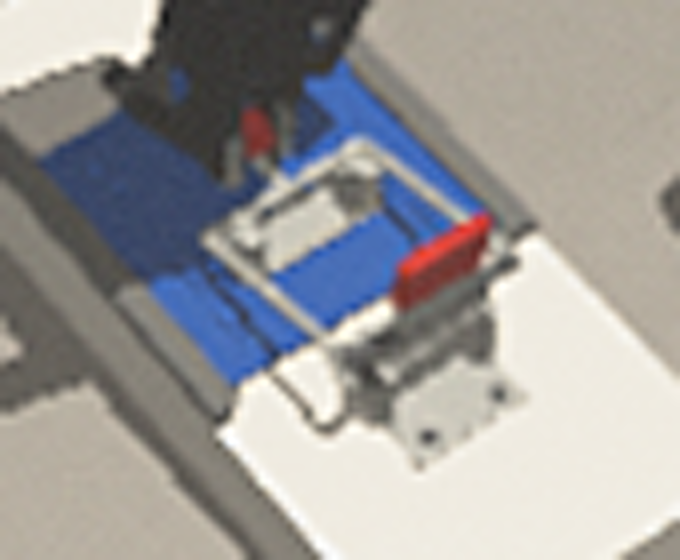

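The crop shows the bar lying on the +y side of both hooks, around (280, 190). The lever stands upright with its red pad at (445, 260). Next I ease the bar under the lips before letting go.

send_rows --plan '[-0.012,0,0,0,0,0,-0.012,0,0,0,0,0,-0.012,0,0,0,0,0,-0.006,0,0,0,0,0,0,0,0,0,0,0]'

```text
time: 17.22
ee_pos: [0.5589, 0.024, 0.0728]
tool_rot: [-2.236, -2.205, -0.001]
ft_force: [3.4, 4.3, -0.9]
opening: 0.017
finger_force: 61.5
```

```bash
python3 - <<'E'
from h import *
o=get_obs(); print(o['ee_pos'],o['ft_force'],o['opening'])
save('scene','s7.png');c=save('wrist','w7.png')
for k in('scene','wrist'): lm(k,['keeper','bail_bar','bail_knob','lever_end'])
E
```

```text
[0.55886084 0.02404818 0.07276246] [ 3.37709909  4.27222053 -0.85001896] 0.017049625284910844
scene keeper [([0.5591, -0.0127, 0.0633], 0.63)]
scene bail_bar [([0.563, -0.0004, 0.0799], 0.5)]
scene bail_knob [([0.5581, -0.1024, 0.1036], 0.65), ([0.5577, 0.023, 0.0884], 0.59)]
scene lever_end [([0.5543, -0.1328, 0.1524], 0.79)]
wrist keeper [([0.5539, -0.0089, 0.0666], 0.86)]
wrist bail_bar [([0.5563, -0.0053, 0.0807], 0.62)]
wrist bail_knob [([0.5632, 0.0268, 0.0915], 0.89)]
wrist lever_end [([0.7621, -0.0896, 0.002], 0.4)]
```

View pics/w7.png

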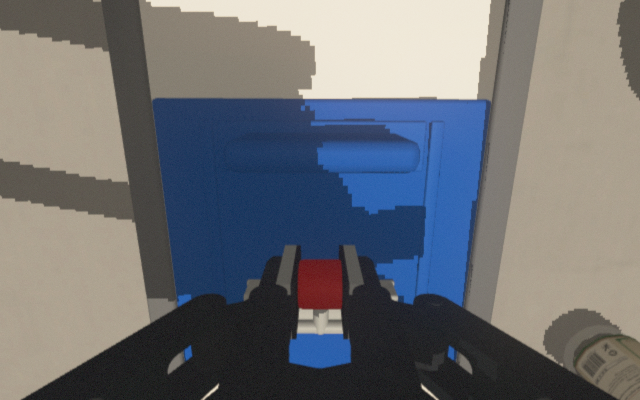

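The wrist view shows the knob at (320, 285) in the pads and the bar at row 325, close against the hooks. I let go and rise.

send_rows --plan '[0,0,0,0,0,0,0,0,0,0,0,0,0,0,0,0,0,0,0,0,-0.04,0,0,0,0,0,-0.1,0,0,0,0,0,-0.2,0,0,0,0,0,-0.2,0,0,0,0,0,-0.2,0,0,0,0,0,-0.1,0,0,0,0,0,0,0,0,0]' --hand -0.2

```text
time: 18.55
ee_pos: [0.5616, 0.0228, 0.2483]
tool_rot: [2.23, 2.199, 0.01]
ft_force: [0.4, 0.0, 0.1]
opening: 0.0344
finger_force: 0.0
```

```bash
python3 - <<'E'
from h import *
o=get_obs(); print(o['time'],o['ee_pos'],o['ft_force'],o['opening'])
c=save('scene','s8.png');save('wrist','w8.png');save('top','t8.png')
cv2.imwrite('pics/s8c.png',cv2.resize(c['pixels'][190:260,290:375,::-1],None,fx=8,fy=8,interpolation=cv2.INTER_CUBIC))
for k in('scene','wrist','top'): lm(k,['keeper','bail','bail_bar','bail_knob','lever_end'])
E
```

```text
18.55 [0.56158037 0.02282326 0.24831352] [0.41827222 0.00228287 0.08542106] 0.03438888898485034
scene keeper [([0.5588, -0.0118, 0.0633], 0.48)]
scene bail [([0.5588, -0.1023, 0.105], 0.49)]
scene bail_bar [([0.5607, 0.0014, 0.0813], 0.5), ([0.5526, -0.1333, 0.15], 0.49)]
scene bail_knob [([0.5565, 0.024, 0.0854], 0.67), ([0.5616, -0.0064, 0.0008], 0.66)]
scene lever_end [([0.5568, -0.1339, 0.1522], 0.67)]
wrist keeper [([0.556, -0.0062, 0.0647], 0.97)]
wrist bail []
wrist bail_bar [([0.5569, -0.0058, 0.0803], 0.62), ([0.5575, -0.0095, 0.0636], 0.54)]
wrist bail_knob [([0.5634, 0.0242, 0.0925], 0.73), ([0.558, 0.0228, 0.055], 0.71)]
wrist lever_end [([0.5561, -0.1291, 0.1464], 0.56)]
top keeper [([0.5584, -0.1046, 0.1027], 0.75), ([0.5629, -0.005, 0.0595], 0.57)]
top bail [([0.5573, -0.1049, 0.1008], 0.37)]
top bail_bar [([0.5619, 0.0207, 0.0545], 0.29)]
top bail_knob []
top lever_end [([0.5605, 0.0191, 0.0556], 0.51)]
```

View pics/s8c.png

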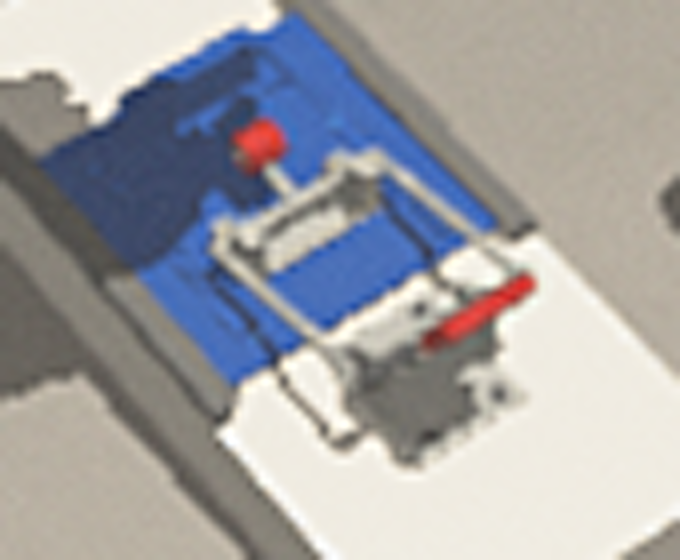

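The crop shows the bar hooked behind both hooks with the knob free at (258, 143). The lever leans back, pad at (480, 312). Next comes the closing arc.

```bash
python3 - <<'E'
from h import *
pv=np.array([-.0935,.0845])
def tcp(th,r,off):
    t=np.radians(th); return pv+r*np.array([-np.cos(t),np.sin(t)])+off*np.array([np.sin(t),np.cos(t)])+np.array([.011,0])
ths=np.linspace(72,-8,21); 
pts=[tcp(t,62+ (8*(1-t/30) if t<30 else 0),8-(6*(1-t/30) if t<30 else 0)) for t in ths]
print(np.round(pts[0],4),np.round(pts[10],4),np.round(pts[-1],4))
d=np.diff(pts,axis=0)/.2
print(', '.join('%.3f, 0, %.3f, 0, 0, 0'%(u,-v) for u,v in d))
E
```

```text
[-11.6331  61.5221] [-48.4221  39.7239] [-71.5695  -9.5584]
-21.288, 0, 4.777, 0, 0, 0, -20.903, 0, 6.250, 0, 0, 0, -20.416, 0, 7.693, 0, 0, 0, -19.829, 0, 9.099, 0, 0, 0, -19.146, 0, 10.460, 0, 0, 0, -18.370, 0, 11.770, 0, 0, 0, -17.504, 0, 13.022, 0, 0, 0, -16.553, 0, 14.212, 0, 0, 0, -15.522, 0, 15.332, 0, 0, 0, -14.414, 0, 16.377, 0, 0, 0, -16.530, 0, 17.857, 0, 0, 0, -18.450, 0, 19.937, 0, 0, 0, -16.895, 0, 21.626, 0, 0, 0, -15.195, 0, 23.192, 0, 0, 0, -13.359, 0, 24.624, 0, 0, 0, -11.399, 0, 25.911, 0, 0, 0, -9.325, 0, 27.042, 0, 0, 0, -7.150, 0, 28.009, 0, 0, 0, -4.886, 0, 28.801, 0, 0, 0, -2.549, 0, 29.413, 0, 0, 0
```

send_rows --plan '[-0.1,0,0,0,0,0,-0.15,-0.01,0,0,0,0,-0.15,0,0,0,0,0,-0.13,0,0,0,0,0,0,0,0.15,0,0,0,0,0,0.15,0,0,0,0,0,0.1,0,0,0,0,0,0.1,0,0,0,0,0,0,0,0,0]' --hand -1

```text
time: 20.2
ee_pos: [0.5527, -0.0818, 0.1374]
tool_rot: [-2.232, -2.2, 0.005]
ft_force: [-0.3, 0.4, -0.7]
opening: 0.0004
finger_force: 0.0
```

send_rows --plan '[-0.045,0.02,-0.012,0,0,0,-0.045,0,-0.012,0,0,0,-0.03,0,0,0,0,0,-0.02,0,0.009,0,0,0,-0.019,0,0.01,0,0,0,-0.018,0,0.012,0,0,0,-0.018,0,0.013,0,0,0,-0.017,0,0.014,0,0,0,-0.016,0,0.015,0,0,0,-0.014,0,0.016,0,0,0]'

```text
time: 21.03
ee_pos: [0.5589, -0.1314, 0.1285]
tool_rot: [2.236, 2.206, 0.0]
ft_force: [-0.7, 0.4, 5.1]
opening: -0.0001
finger_force: 1.8
```

```bash
python3 - <<'E'
from h import *
save('scene','s9.png');
for k in['scene']: lm(k,['keeper','bail','bail_bar','lever_end'])
E
```

```text
scene keeper [([0.5613, -0.0128, 0.0638], 0.65)]
scene bail [([0.5537, -0.155, 0.1307], 0.48)]
scene bail_bar [([0.5605, -0.0067, 0.0779], 0.71)]
scene lever_end [([0.5522, -0.1536, 0.1349], 0.5)]
```

send_rows --plan '[-0.016,0,0.018,0,0,0,-0.018,0,0.02,0,0,0,-0.017,0,0.022,0,0,0,-0.015,0,0.023,0,0,0,-0.013,0,0.025,0,0,0]'

```text
time: 21.7
ee_pos: [0.5585, -0.1469, 0.1064]
tool_rot: [-2.237, -2.206, -0.0]
ft_force: [0.0, 3.2, 2.1]
opening: 0.0002
finger_force: 1.5
```

send_rows --plan '[-0.011,0,0.026,0,0,0,-0.009,0,0.027,0,0,0]'

```text
time: 21.87
ee_pos: [0.5586, -0.1515, 0.0958]
tool_rot: [2.237, 2.205, -0.0]
ft_force: [-0.3, 1.4, 2.3]
opening: -0.0002
finger_force: 0.8
```

send_rows --plan '[-0.007,0,0.028,0,0,0,-0.005,0,0.028,0,0,0]'

```text
time: 22.03
ee_pos: [0.5585, -0.154, 0.0844]
tool_rot: [2.237, 2.205, -0.001]
ft_force: [-0.1, 0.3, -0.5]
opening: -0.0001
finger_force: 0.2
```

send_rows --plan '[0,0,0.02,0,0,0,0,0,0.02,0,0,0]'

```text
time: 22.2
ee_pos: [0.5589, -0.1541, 0.0803]
tool_rot: [2.235, 2.204, -0.0]
ft_force: [-16.1, 6.4, 53.3]
opening: -0.0001
finger_force: 26.0
```

```bash
python3 - <<'E'
from h import *
save('scene','s10.png');
for k in['scene']: lm(k,['keeper','bail','bail_bar','lever_end','lid_grip'])
E
```

```text
scene keeper [([0.5587, -0.0174, 0.0631], 0.6)]
scene bail [([0.5605, 0.0221, 0.0577], 0.42)]
scene bail_bar [([0.3781, -0.3084, -0.0007], 0.64), ([0.5617, -0.0084, 0.0805], 0.41)]
scene lever_end [([0.5542, -0.1698, 0.0748], 0.56)]
scene lid_grip [([0.559, 0.0752, 0.077], 0.93)]
```

The lever meets its hard stop, with its end at z = 0.075, which is the fully down angle. I retreat and check.

send_rows --plan '[0,0,-0.05,0,0,0,0,0,-0.15,0,0,0,0,0,-0.2,0,0,0,0,0,-0.2,0,0,0,0,0,-0.2,0,0,0,-0.2,0,-0.1,0,0,0,-0.2,0,0,0,0,0,-0.2,0,0,0,0,0,0,0,0,0,0,0,0,0,0,0,0,0,0,0,0,0,0,0]'

```text
time: 23.42
ee_pos: [0.5564, -0.2704, 0.2549]
tool_rot: [-2.237, -2.203, 0.0]
ft_force: [0.3, 0.5, 0.5]
opening: -0.0001
finger_force: 0.0
```

```bash
python3 - <<'E'
from h import *
o=get_obs(); print(o['time'],o['ee_pos'],o['ft_force'])
c=save('scene','s11.png');read_camera('top')
cv2.imwrite('pics/s11c.png',cv2.resize(c['pixels'][170:290,270:395,::-1],None,fx=5,fy=5,interpolation=cv2.INTER_CUBIC))
for k in('scene','top'): lm(k,['keeper','bail','bail_bar','bail_knob','lever_end','lid_grip','spice','honey','tub','tape'])
E
```

```text
23.4167 [ 0.55641733 -0.2704491   0.25486945] [0.28590007 0.51011281 0.49278868]
scene keeper [([0.5578, -0.0163, 0.06], 0.47)]
scene bail [([0.5577, -0.1112, 0.0844], 0.45)]
scene bail_bar [([0.5612, -0.0064, 0.0817], 0.69)]
scene bail_knob [([0.5591, 0.0133, 0.0928], 0.61)]
scene lever_end [([0.5528, -0.1692, 0.0747], 0.79), ([0.4573, 0.4325, 0.0001], 0.37)]
scene lid_grip [([0.5606, 0.0733, 0.08], 0.59)]
scene spice []
scene honey [([0.7784, 0.1233, 0.0001], 0.58)]
scene tub [([0.4575, 0.4265, 0.0025], 0.59)]
scene tape [([0.3761, -0.312, 0.0006], 0.94)]
top keeper [([0.5589, -0.0124, 0.0566], 0.43)]
top bail [([0.5598, -0.0115, 0.0807], 0.73), ([0.5588, -0.1172, 0.0796], 0.53)]
top bail_bar []
top bail_knob [([0.5602, 0.0116, 0.1009], 0.56)]
top lever_end [([0.5558, -0.1643, 0.0743], 0.76)]
top lid_grip [([0.5631, 0.0737, 0.0788], 0.57)]
top spice [([0.7533, -0.0845, -0.0048], 0.57)]
top honey [([0.7792, 0.1216, 0.0005], 0.84)]
top tub [([0.455, 0.4269, 0.0], 0.93)]
top tape []
```

View pics/s11c.png

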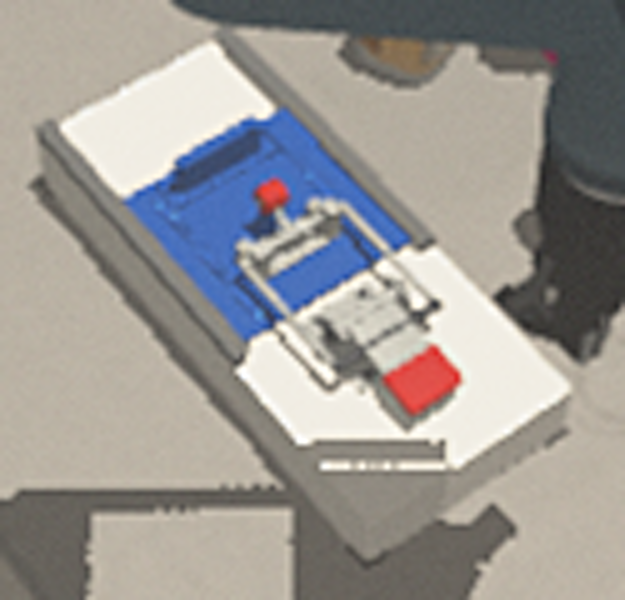

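The crop shows the lever flat at (420, 380), the bail taut from there to the hooks at (290, 230), and the lid shut. The robot is clear and the bystanders have not moved.

```bash
python3 -c "
from cell import *
print(finish_job())"
```

```text
the job is handed in; nothing more can be done
None
```

The lid is shut against its buffer, the bail is hooked over both keeper hooks, and the lever stays down by itself; the jars, tub and tape were left where they were, and I handed the job in at about 24 s.

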